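# Slide the slate out over the board's edge

## Robot

A 6-joint arm with a two-finger parallel gripper is mounted at the origin on a cart in front of the work surface, level with it; the furniture and walls round the work are solid. World frame = base frame: x ahead of the robot, y to its left, z up, the work surface at z = 0. Lengths are in mm, angles in degrees, forces in N, time in s.
With the tool pointing down it reaches from about 300 to 850 mm from the base axis. Payload 4.2 kg.
Tool frame: the origin (TCP) lies between the finger pads; the fingertips stand 14 mm ahead of it and the grasp point (between the pads) lies 5 mm behind it (env.finger_overhang is the distance from the TCP to the fingertips, in mm); z points along the fingers, y is the line along which they close (so a half turn about z gives the same grasp; the last joint's range is limited). The gripper opens to 91 mm and grips with 3 to 60 N. Pads are 32 mm wide; open, the fingers measure 118 mm over their backs; the gripper's body (76 mm by 178 mm) begins 60 mm behind the grasp point.
Start: joints at [75.229, 18.312, 89.639, -0, 72.044, -1.146], TCP at [135.451, 558.833, 227.976] pointing down, gripper open.
Joint ranges: [-177.97, 177.97], [-48.28, 115.42], [12.27, 149.76], [-77.06, 257.06], [2.81, 150.46], [-146.56, 146.56]. Speed limits (degrees/s): [147.25, 147.25, 180, 180, 180, 180].

## Interface

Orientations are given as [roll, pitch, yaw] about the fixed x, y, z axes, in that order (R = Rz(yaw) Ry(pitch) Rx(roll)).
In Python, from workcell import status, cams, env, finder gives the robot as it stands.
- The arm moves only by the tool apply_moves, never from a script. Its argument "increments" is a list of rows, each a list of 7 numbers: the opening, from -1 (shut) to 1 (fully open), then the shift along the world's x, y, z in m, then the turn, a rotation vector about the world's x, y, z in degrees. In form: [[gripper, x, y, z, ax, ay, az], ...]. A call has 1 to 5 rows; each row shifts and turns the commanded pose from where the row before left it; what a row does not reach is not made up. A row lasts 1/12 s, in which the tool goes at most 41.7 mm and 7.16 degrees, less where a joint would pass 70% of its speed; a pose out of reach is approached as far as the arm can. A call with a gripper value outside its range is refused whole. The fingers move at their own pace and stop on an object; "newtons" is the grip in N (left out, the last holds). Time passes only in rows, so rows that do not move let the fingers close. It gives the time, the measured TCP pose, the force, the opening and the grip force at its end, in the units of the state.
- status.state(): the state, without advancing time (a new reading comes with each control period).
- cams.grab_frame(name): name is "side" or "top" or "wrist"; returns a dict with "color" (400x640x3 uint8, red, green, blue), "intrinsics" (3x3 intrinsics, pixels), "R" (3x3) and "t" (3): a world point X has camera coordinates R X + t. Camera axes: x right, y down, z forward; pixel columns grow to the right and rows downward; lengths in mm; the calibration is good to about 2 mm. A picture is of the moment at which its call begins. There is no depth.
- env.job_done(): hands the job in; it is judged then, once.
Trained networks look in the newest picture that a camera, given by its name, has taken for a name from the list of things; names that differ only in an ending like _2 or _b are one class to them, and where a whole thing is asked for, a point or a joint stands for the part that bears it (a point fixed in the world has none). Each returns a list of dicts, best first, with "score" (0 to 1); they miss things now and then, are a little off and sometimes report something else, mostly with a low value. They report only what shows in the picture. A call takes as long as a camera call. They do not tell look-alikes from the thing itself.
- finder.boxes_of(query, camera): "rect" ([left, top, width, height] in pixels, round what is visible of it).
- finder.trace(query, camera): "pixels" (400x640 bool, what is visible of it) and "rect" ([left, top, width, height] in pixels, round what is visible of it).
The state is a dict: "time_s": time; "qpos": joint angles; "qvel": joint speeds; "effort": joint torques, N m; "ee_pos": TCP position; "ee_rot": TCP orientation; "force": force on the tool from outside, world axes, zero at the start; "torque": the same for the moment, N m; "gripper_width": finger opening in mm; "gripper_force": force on a finger pad.
Only numpy, scipy, OpenCV 4.12 (cv2) and the standard library are available. Lean on these libraries where they do the work, as an engineer would, in place of code of your own. Each camera call takes 0.05 s, during which the arm holds its last target. There are 200 camera calls.

## Task

The flat rectangular serving slate lies flush on the wooden chopping board, where nobody can get a finger under it. Without gripping or lifting it, push it with the fingertips toward the robot until about 35 mm of it, a third of its depth, sticks out over the board's near long edge, with the slate roughly square to that edge, and leave it lying there. Keep the board where it is, and do not disturb the garlic on the board or the food tin and honey jar beside it.

Things in the scene. Friction and masses are not known exactly. Their poses are not given: they have to be found in the camera images.
- slate: Dark grey rectangular serving slate lying loose and flat on the chopping board: 100 mm deep (its x) by 130 mm wide (its y), 8 mm thick, about 0.25 kg. Origin at the centre of its underside, z up; its -x side faces the near long edge of the board, turned up to about 0.25 rad from it at the start. It slides on the board when pushed on its far (+x) side.
- slate_front (a point): Middle of the slate's near (-x) long side, 50 mm from its centre, at half its thickness. This is where the overhang is measured.
- board: Light wooden chopping board lying loose on the table, about 1.1 kg: 240 mm (its x) by 340 mm (its y), 22 mm thick, flat top 22 mm above the table. Origin at the centre of its underside, z up; its near long edge is the -x side, 120 mm from the origin.
- board_edge (a point): Middle of the board's near (-x) long edge, at its top; axes as the board's. The overhang is how far the slate's front middle lies beyond it in -x.
- garlic: Loose garlic bulb, about 60 mm wide and 58 mm high, standing on the board near its right-hand (-y) end. Origin at the centre of its underside.
- tin: Loose small food tin, 57 mm in diameter and 72 mm high, standing on the table to the right of the board. Origin at the centre of its underside.
- honey: Loose honey jar, 60 mm wide and 85 mm high, standing on the table to the left of the board. Origin at the centre of its underside.
There are look-alikes about, which are no part of the job. What is shaped like the slate but yellow is not meant.

How it is judged (in metres and radians):
At the end, for the whole second after the job is handed in: The slate lies flat and at rest on the board, the middle of its near side 25 to 45 mm beyond the board's near long edge, square to it within 0.2 rad; the board and the garlic are within 25 mm, and the tin and the jar within 20 mm, of where they began (x of slate_front in the frame of board_edge between -0.045 and -0.025 m and angle between the x axis of slate and the x axis of board, either way round below 0.2 rad and angle between slate's own z axis and vertical below 0.05 rad and height (world z) of slate between 0.018 and 0.026 m and linear speed of slate below 0.01 m/s and angular speed of slate below 0.1 rad/s and distance of each of board, garlic from where it was at the start of the episode below 0.025 m and distance of each of tin, honey from where it was at the start of the episode below 0.02 m); the robot touches nothing.
It fails at once if the slate is lifted or carried (height (world z) of slate above 0.034 m).
It fails at once if the slate is tipped up, or tips or falls off the board (angle between slate's own z axis and vertical above 0.2 rad or height (world z) of slate below 0.01 m).
It fails at once if the board is pushed away (distance of board from where it was at the start of the episode above 0.025 m).
It fails at once if the garlic, the tin or the honey jar is disturbed (distance of garlic from where it was at the start of the episode above 0.025 m or distance of any of tin, honey from where it was at the start of the episode above 0.02 m).
It also fails if it takes over 42 s, if anything falls off the work surface, if the arm or the gripper's body presses on something with over 40 N, if the wrist force passes 120 N, or if a joint passes its speed limit or range.

## Working session

There is one attempt and no reset: what is moved stays moved. The work goes in short steps, Python scripts to look and compute and a tool call to move; the robot and the scene stay as the last step left them, time stands still between calls to the robot, and variables do not carry over. Pictures are saved under pics/ and viewed, at most 10 in all, crops included, and the job is handed in when it is done.

Besides the shell and the picture viewer there is one more tool, called after "Request:" as name(argument=value, ...), one argument or row to a line, values as JSON. apply_moves: Moves the arm, as the interface text tells. Its arguments: {"type":"object","properties":{"increments":{"type":"array","items":{"type":"array","items":{"type":"number"}}},"newtons":{"type":"number"}},"required":["increments"]}

```bash
mkdir -p pics
cat > h.py <<'E'
import numpy as np, cv2
from workcell import status, cams, env, finder
def ray(f,uv,z):
    K,R,t=[np.array(f[k],float) for k in("intrinsics","R","t")]
    d=R.T@np.linalg.solve(K,[uv[0],uv[1],1.]); o=-R.T@t
    return o+d*(z-o[2])/d[2]
def rect(f,mask,z):
    c=max(cv2.findContours(mask.astype(np.uint8),0,2)[0],key=cv2.contourArea)[:,0]
    p=np.array([ray(f,q,z)[:2] for q in c],np.float32)
    return cv2.minAreaRect(p)
E
python3 - <<'E'
from h import *
for cam in("top","side"):
    f=cams.grab_frame(cam); cv2.imwrite(f"pics/{cam}0.png",f["color"][:,:,::-1])
    for n,z in(("slate",30),("board",22),("garlic",30),("tin",72),("honey",85)):
        for d in finder.trace(n,cam)[:3]:
            print(cam,n,round(d["score"],2),d["rect"],np.round(np.hstack([*rect(f,d["pixels"],z)]),1))
E
```

```text
top slate 0.94 [327.5, 122.3, 48.0, 42.1] [808.3  -3.3  96.3 126.8  28. ]
top slate 0.72 [177.2, 189.7, 46.7, 48.3] [581.5 465.8 127.   95.7  46.5]
top slate 0.56 [293.5, 203.5, 48.2, 48.0] [533.6 103.1 133.8 101.   59. ]
top board 0.77 [266.9, 180.9, 126.5, 99.5] [527.4  68.1 339.3 240.2  72. ]
top garlic 0.53 [368.9, 224.1, 18.0, 21.2] [508.6 -76.   54.4  54.5  89.7]
top tin 0.79 [402.5, 249.8, 22.9, 17.8] [ 438.2 -172.1   72.4   56.8   89.8]
top honey 0.77 [233.1, 184.4, 25.6, 22.1] [620.7 312.7  77.5  55.8  45.5]
side slate 0.7 [320.7, 193.5, 59.1, 41.7] [533.9 105.5 133.1 106.2  58.6]
side slate 0.62 [254.3, 163.4, 32.9, 24.3] [797.7  21.8  96.2 132.8  26.2]
side slate 0.62 [224.3, 304.0, 80.7, 70.6] [575.7 486.2 126.8 102.7  48.1]
side board 0.82 [277.3, 165.3, 145.0, 104.9] [525.2  75.5 358.  250.9  72.5]
side garlic 0.62 [364.7, 162.3, 23.9, 20.7] [ 511.7 -100.1   58.5   84.5   15.6]
side tin 0.69 [400.1, 144.6, 17.1, 30.8] [ 429.7 -131.4   54.9  153.3    8.6]
side tin 0.69 [319.2, 195.6, 60.5, 36.9] [518.8 153.5 120.3  93.1  59.4]
side honey 0.77 [261.9, 235.2, 33.0, 47.0] [609.5 348.1  59.9 126.8  28. ]
```

View pics/top0.png

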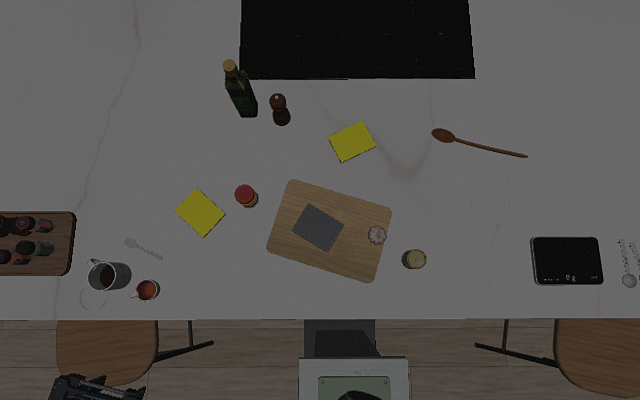

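View pics/side0.png

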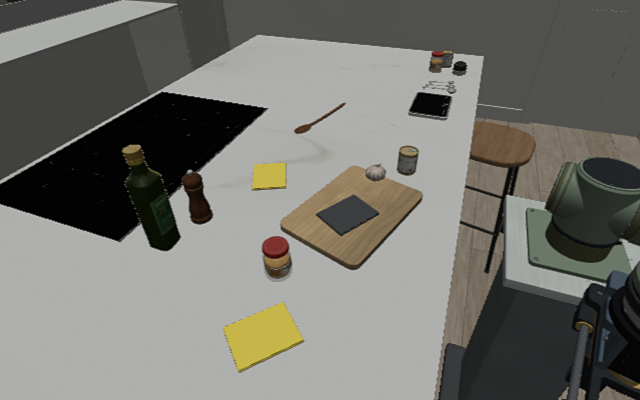

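The top view shows three slate shapes: yellow at (352,142), yellow at (200,213), and dark grey at (317,227) on the board. The grey one fits, since it is dark grey and lies on the board. I'll confirm it in a crop and read the tool orientation.

Run:
```python
from h import *
im=cv2.imread("pics/top0.png")[170:295,230:440]
cv2.imwrite("pics/crop.png",cv2.resize(im,None,fx=3.5,fy=3.5,interpolation=2))
s=status.state(); print(s["time_s"],s["ee_pos"],s["ee_rot"],s["qpos"])
```

```text
0.6 [135.42857679 558.81979262 227.97724064] [ 1.79995304e+02 -1.25714281e-04  1.66375656e+02] [ 7.52310358e+01  1.83103263e+01  8.96411323e+01  2.30730515e-04
  7.20438491e+01 -1.14469102e+00]
```

View pics/crop.png

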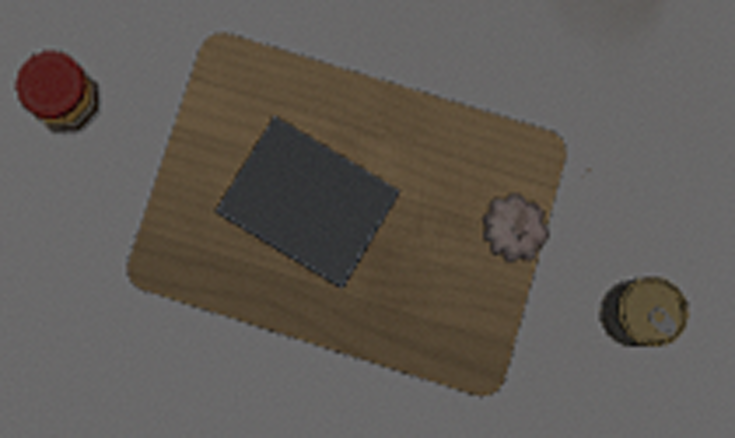

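The crop confirms it: the dark grey slate, centre about (308,200) in the crop, lies on the board clear of the garlic at (515,228). I'll approach the point above the slate's far side with the tool y axis along the board's long edge.

Request:
apply_moves(
  increments=[
    [1,0.0244,-0.0244,0,0,0,-0.22],
    [1,0.0244,-0.0244,0,0,0,-0.22],
    [1,0.0244,-0.0244,0,0,0,-0.22],
    [1,0.0244,-0.0244,0,0,0,-0.22],
    [1,0.0244,-0.0244,0,0,0,-0.22],
  ],
)

```text
time_s: 1.02
ee_pos: [258.3, 435.6, 228.1]
ee_rot: [180.0, 0.0, 165.3]
force: [0.0, 0.6, -0.8]
gripper_width: 91.1
gripper_force: 0.0
```

Request:
apply_moves(
  increments=[
    [1,0.0244,-0.0244,0,0,0,-0.22],
    [1,0.0244,-0.0244,0,0,0,-0.22],
    [1,0.0244,-0.0244,0,0,0,-0.22],
    [1,0.0244,-0.0244,0,0,0,-0.22],
    [1,0.0244,-0.0244,0,0,0,-0.22],
  ],
)

```text
time_s: 1.43
ee_pos: [380.4, 313.5, 228.2]
ee_rot: [180.0, 0.0, 164.2]
force: [-0.0, 0.3, -0.7]
gripper_width: 91.2
gripper_force: 0.0
```

Request:
apply_moves(
  increments=[
    [1,0.0244,-0.0244,0,0,0,-0.22],
    [1,0.0244,-0.0244,0,0,0,-0.22],
    [1,0.0244,-0.0244,0,0,0,-0.22],
    [1,0.0244,-0.0244,0,0,0,-0.22],
    [1,0.0244,-0.0244,0,0,0,-0.22],
  ],
)

```text
time_s: 1.85
ee_pos: [502.5, 191.4, 228.2]
ee_rot: [180.0, 0.0, 163.1]
force: [0.9, 0.3, -0.0]
gripper_width: 91.3
gripper_force: 0.0
```

Request:
apply_moves(
  increments=[
    [1,0.0244,-0.0244,0,0,0,-0.22],
    [1,0.0244,-0.0244,0,0,0,-0.22],
    [1,0.0244,-0.0244,0,0,0,-0.22],
    [1,0.0244,-0.0244,0,0,0,-0.22],
    [1,0.0244,-0.0244,0,0,0,-0.22],
  ],
)

```text
time_s: 2.27
ee_pos: [624.5, 69.4, 228.0]
ee_rot: [180.0, 0.0, 161.9]
force: [0.9, 0.3, -0.3]
gripper_width: 91.4
gripper_force: 0.0
```

Request:
apply_moves(
  increments=[
    [1,0,0,-0.035,0,0,0],
    [1,0,0,-0.035,0,0,0],
    [1,0,0,-0.035,0,0,0],
    [1,0,0,-0.02,0,0,0],
    [1,0,0,0,0,0,0],
  ],
)

```text
time_s: 2.68
ee_pos: [620.0, 70.3, 97.7]
ee_rot: [-179.8, -0.6, 162.0]
force: [-0.6, -0.8, -1.0]
gripper_width: 91.6
gripper_force: 0.0
```

Run:
```python
from h import *
a=cams.grab_frame("wrist"); b=cams.grab_frame("side")
cv2.imwrite("pics/w1.png",np.hstack([a["color"][:,:,::-1][:, 120:520],b["color"][100:300,220:420,::-1].repeat(2,0).repeat(2,1)]))
s=status.state(); print(s["time_s"],s["ee_pos"],s["ee_rot"])
```

```text
2.7833 [623.63830282  70.84871336 103.03528524] [-1.79994643e+02 -2.55934107e-02  1.61975397e+02]
```

View pics/w1.png

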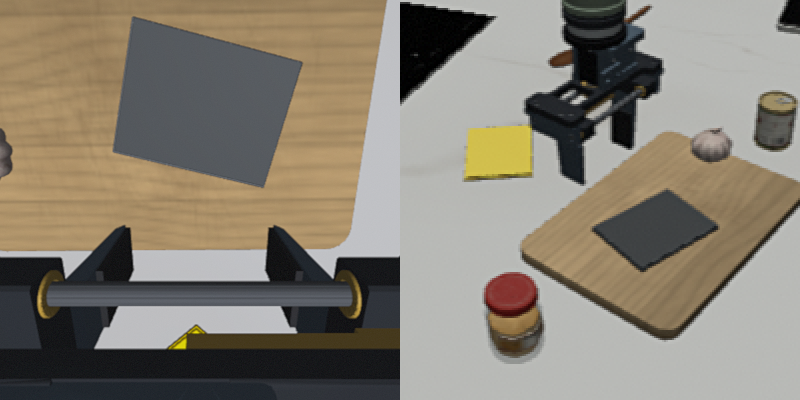

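The wrist view shows the slate at about (210,100), with both fingers at (115,240) and (285,240) beyond its far edge and parallel to the board. I'll lower the tips to about z 26, within the slate's 22–30 mm.

Request:
apply_moves(
  increments=[
    [1,0,0,-0.025,0,0,0],
    [1,0,0,-0.02,0,0,0],
    [1,0,0,-0.012,0,0,0],
    [1,0,0,-0.006,0,0,0],
    [1,0,0,0,0,0,0],
  ],
)

```text
time_s: 3.2
ee_pos: [623.7, 70.9, 40.1]
ee_rot: [180.0, 0.0, 162.0]
force: [-0.0, 0.4, -0.2]
gripper_width: 91.3
gripper_force: 0.0
```

Request:
apply_moves(
  increments=[
    [1,-0.0057,0.0019,0,0,0,0],
    [1,-0.0057,0.0019,0,0,0,0],
    [1,-0.0057,0.0019,0,0,0,0],
    [1,-0.0057,0.0019,0,0,0,0],
    [1,-0.0057,0.0019,0,0,0,0],
  ],
)

```text
time_s: 3.62
ee_pos: [595.5, 80.8, 41.1]
ee_rot: [179.9, 0.2, 162.0]
force: [2.8, -0.0, 0.9]
gripper_width: 91.4
gripper_force: 1.0
```

Request:
apply_moves(
  increments=[
    [1,-0.0038,0.0012,-0.0003,0,0,0],
    [1,-0.0038,0.0012,0,0,0,0],
    [1,-0.0038,0.0012,0,0,0,0],
    [1,-0.0038,0.0012,0,0,0,0],
    [1,-0.0038,0.0012,0,0,0,0],
  ],
)

```text
time_s: 4.03
ee_pos: [575.7, 86.4, 39.7]
ee_rot: [180.0, 0.0, 162.0]
force: [2.2, -0.8, 1.6]
gripper_width: 91.0
gripper_force: 1.1
```

Request:
apply_moves(
  increments=[
    [1,-0.0038,0.0012,0,0,0,0],
    [1,-0.0038,0.0012,0,0,0,0],
    [1,-0.0038,0.0012,0,0,0,0],
    [1,-0.0038,0.0012,0,0,0,0],
    [1,-0.0038,0.0012,0,0,0,0],
  ],
)

```text
time_s: 4.45
ee_pos: [556.6, 92.3, 39.6]
ee_rot: [-180.0, -0.0, 162.0]
force: [1.7, -0.4, -0.2]
gripper_width: 91.3
gripper_force: 1.0
```

Request:
apply_moves(
  increments=[
    [1,-0.0038,0.0012,0,0,0,0],
    [1,-0.0038,0.0012,0,0,0,0],
    [1,-0.0038,0.0012,0,0,0,0],
    [1,-0.0038,0.0012,0,0,0,0],
    [1,0,0,0,0,0,0],
  ],
)

```text
time_s: 4.87
ee_pos: [540.4, 97.4, 39.6]
ee_rot: [-180.0, -0.1, 162.0]
force: [-0.2, -0.2, 0.1]
gripper_width: 91.2
gripper_force: 0.0
```

```bash
cat > m.py <<'E'
from h import *
import sys
a=cams.grab_frame("wrist"); b=cams.grab_frame("side")
cv2.imwrite(sys.argv[1],np.hstack([a["color"][:,:,::-1][:, 120:520],b["color"][100:300,220:420,::-1].repeat(2,0).repeat(2,1)]))
for cam in("side","top","wrist"):
    f={"side":b,"wrist":a}.get(cam) or cams.grab_frame("top")
    for n,z in(("slate",30),("board",22),("garlic",30)):
        for d in finder.trace(n,cam)[:3]: 
            r=np.hstack([*rect(f,d["pixels"],z)])
            if r[0]<560 and r[1]<300: print(cam,n,round(d["score"],2),np.round(r,1))
s=status.state(); print(s["time_s"],s["ee_pos"],s["force"])
E
python3 m.py pics/w2.png
```

```text
side slate 0.9 [474.1 112.9 134.1 103.   71.8]
side board 0.93 [524.9  75.4 359.  249.7  72.6]
top slate 0.55 [5.155e+02 1.252e+02 1.820e+01 3.340e+01 2.000e-01]
top board 0.92 [514.4 -75.3 264.7 124.   12.2]
top garlic 0.74 [510.1 -76.2  52.7  50.   44. ]
wrist slate 0.96 [472.5 108.6 129.1  98.1  71.9]
wrist board 0.95 [482.7  79.9 336.4 148.5  72.5]
wrist garlic 0.91 [492.8 -93.3  26.9  69.2   5.4]
5.4667 [541.71872813  97.09524111  39.60916359] [ 0.68870625 -0.7285035  -0.37040812]
```

View pics/w2.png

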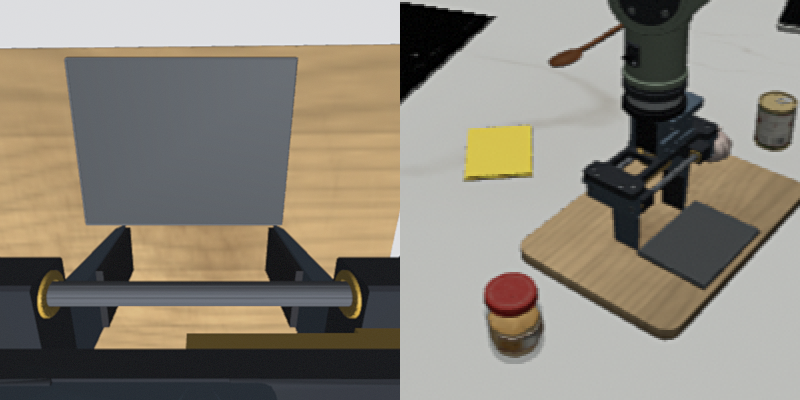

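The wrist view shows the slate square to the board, its near side at row 57 just inside the board edge at row 47. The slate front is about 5 mm inside the edge, so I'll push about 38 mm more, ending slowly.

Request:
apply_moves(
  increments=[
    [1,-0.0029,0.0009,0,0,0,0],
    [1,-0.0029,0.0009,0,0,0,0],
    [1,-0.0029,0.0009,0,0,0,0],
    [1,-0.0029,0.0009,0,0,0,0],
    [1,-0.0029,0.0009,0,0,0,0],
  ],
)

```text
time_s: 5.88
ee_pos: [527.0, 101.7, 39.7]
ee_rot: [180.0, 0.0, 162.0]
force: [2.3, -0.9, -1.2]
gripper_width: 91.1
gripper_force: 0.7
```

Request:
apply_moves(
  increments=[
    [1,-0.0029,0.0009,0,0,0,0],
    [1,-0.0029,0.0009,0,0,0,0],
    [1,-0.0029,0.0009,0,0,0,0],
    [1,-0.0029,0.0009,0,0,0,0],
    [1,-0.0029,0.0009,0,0,0,0],
  ],
)

```text
time_s: 6.3
ee_pos: [512.5, 106.3, 39.7]
ee_rot: [180.0, 0.0, 162.0]
force: [1.6, -0.3, 0.0]
gripper_width: 91.4
gripper_force: 0.7
```

Request:
apply_moves(
  increments=[
    [1,-0.0019,0.0006,0,0,0,0],
    [1,-0.0019,0.0006,0,0,0,0],
    [1,-0.0014,0.0005,0,0,0,0],
    [1,-0.001,0.0003,0,0,0,0],
    [1,0,0,0,0,0,0],
  ],
)

```text
time_s: 6.72
ee_pos: [506.3, 108.2, 39.7]
ee_rot: [180.0, -0.0, 162.0]
force: [0.8, -0.1, -0.9]
gripper_width: 91.6
gripper_force: 0.4
```

```bash
python3 m.py pics/w3.png
```

```text
side slate 0.86 [439.3 124.5 137.9 101.8  71.8]
side board 0.6 [531.3  94.1 314.1 247.8  72.4]
top slate 0.72 [476.4 129.5  40.   64.6  14.9]
top board 0.73 [528.9  68.5 339.9 241.6  72.7]
top board 0.47 [510.9 -77.4  48.7  58.1  88.3]
top garlic 0.57 [510.2 -74.7  54.8  56.5  43.8]
wrist slate 0.96 [438.5 119.3 128.2  98.5  72.4]
wrist board 0.6 [435.8  -6.9 146.  115.3  75.1]
wrist board 0.27 [439.  118.5 134.  102.8  72. ]
7.3167 [506.30613066 108.08860522  39.57199217] [0.85827412 0.52526541 0.96198184]
```

View pics/w3.png

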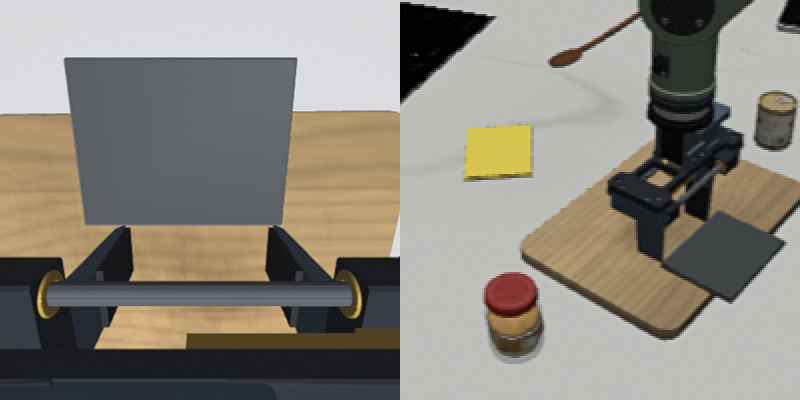

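The wrist view shows the slate square, its near edge at row 57 well past the board edge at row 113, an overhang of about 31 mm. I'll push 3 mm more, then back off and lift.

Request:
apply_moves(
  increments=[
    [1,-0.001,0.0003,0,0,0,0],
    [1,-0.001,0.0003,0,0,0,0],
    [1,-0.001,0.0003,0,0,0,0],
    [1,0,0,0,0,0,0],
    [1,0,0,0,0,0,0],
  ],
)

```text
time_s: 7.73
ee_pos: [503.5, 109.1, 39.7]
ee_rot: [180.0, -0.0, 162.0]
force: [0.7, -0.6, -0.5]
gripper_width: 91.0
gripper_force: 0.4
```

Request:
apply_moves(
  increments=[
    [1,0.005,-0.0016,0,0,0,0],
    [1,0.01,-0.0032,0,0,0,0],
    [1,0.01,-0.0032,0,0,0,0],
    [1,0.0,0.0,0.02,0,0,0],
    [1,0,0,0.03,0,0,0],
  ],
)

```text
time_s: 8.15
ee_pos: [528.0, 100.2, 87.7]
ee_rot: [-179.8, -0.3, 161.9]
force: [0.4, 0.1, 0.4]
gripper_width: 91.3
gripper_force: 0.0
```

Request:
apply_moves(
  increments=[
    [1,0,0,0.035,0,0,0],
    [1,0,0,0.035,0,0,0],
    [1,0,0,0.03,0,0,0],
    [1,0,0,0,0,0,0],
    [1,0,0,0,0,0,0],
  ],
)

```text
time_s: 8.57
ee_pos: [530.5, 100.9, 191.7]
ee_rot: [179.9, 0.3, 161.9]
force: [-0.6, 0.4, -0.6]
gripper_width: 91.1
gripper_force: 0.0
```

```bash
python3 m.py pics/w4.png
```

```text
side slate 0.79 [436.8 125.1 140.6 104.3  69.8]
side board 0.76 [524.3  75.4 353.1 248.8  72.4]
side garlic 0.64 [513.  -99.8  55.8  84.5  15.6]
top slate 0.9 [460.  102.8 108.5  74.5  89.8]
top board 0.86 [517.4 -82.1 241.  101.3  12.8]
top board 0.41 [511.1 -75.6  55.1  54.   55.3]
top garlic 0.69 [508.9 -75.6  52.2  49.3  62.7]
wrist slate 0.87 [435.8 119.9 128.   98.4  71.9]
wrist board 0.67 [525.   65.9 337.5 238.2  72.4]
wrist board 0.4 [436.  119.3 133.2 102.   72. ]
wrist garlic 0.58 [508.8 -85.6  63.5  61.   60.8]
9.1667 [528.48495572 101.05772602 189.43982399] [ 0.70578772 -0.03007594  0.40842605]
```

View pics/w4.png

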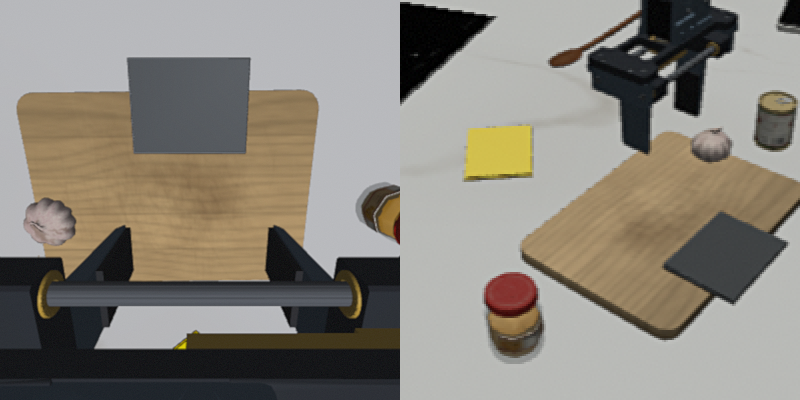

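The wrist view shows the slate square to the board, its near side at row 57 and the board edge at row 91. That is an overhang of about 31–34 mm; the garlic, jar and tin look untouched and the gripper is clear. Handing in.

```bash
python3 -c "
from workcell import env
print(env.job_done())"
```

```text
the job is handed in; nothing more can be done
None
```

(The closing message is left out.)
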